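# Index the rotary table one notch

### The job

Press the dished plunger of the rotary indexing table in with your fingertips and, with it pressed, push it round to the next notch, the one at the green marker, not the red; then let the plunger spring fully back up into that notch so that the table is locked there, and take the hand away. Nothing is to be picked up: the dark setting master stays seated in its nest on the table, and the tools beside the table stay where they are.

Things in the scene. Friction and masses are not known exactly. Their poses are not given: they have to be found in the camera images.
- index_base: Fixed base: dark sub-plate 10 mm thick (disc of radius 135 mm plus an apron to x = -205 mm, 250 mm wide) and, 30 to 40 mm above the bench, a steel index plate, diameter 236 mm, with 12 rim notches 30 degrees apart. Origin on the turning axis at bench height, z up. The plunger starts in the notch at -x of this frame, roughly facing the robot. Place and yaw vary.
- turntable (a joint): Angle of the table (disc 170 mm across) and its plunger arm: 0 (within 0.012) at the start notch, + counter-clockwise from above; next notches at +-0.5236 rad. Plunger axis at (-125 cos q, -125 sin q) mm in index_base. Turns freely with about 1 to 3 N at the plunger and stays where left; a notch leaves it +-0.018 rad of play.
- plunger (a joint): Depth pressed straight down: 0 up, 0.013 m fully down; spring 4 N at 0, 8 N at the bottom. Up, a tooth on its stem locks the table in a notch; from 9.5 mm down the tooth is below the index plate and the table turns. Between notches the plate keeps the plunger 9 mm down even if let go; over a notch it springs up by itself if nothing holds it down.
- plunger_dish (a point): Centre of the flat floor of the plunger's black dished button, where fingertips press; moves with plunger and table; 78 mm above the bench when up, 125 mm from the table axis. Floor 54 mm across; its rim stands 10 mm above the floor, 66 mm across inside and 74 mm outside at the top, so closed fingertips fit in and can push it sideways by the rim.
- green_marker: Green puck, diameter 24 mm, 14 mm high, fixed on the sub-plate at the notch to turn to: 180 mm from the table axis, 30 degrees to one side of the start notch (the side varies). Origin at the centre of its underside, 10 mm above the bench.
- red_marker: Red puck of the same size, fixed in the same way at the notch on the other side (already measured; not to be turned to).
- table_axis (a point): Point on the table's turning axis at the height of its top, 58 mm above the bench.
- master_bush_mid (a point): Dark steel setting master (stepped hollow cylinder, diameter 56 mm, 53 mm high, loose) standing in the brass nest collar in the middle of the table; point at its centre, half-way up. Its top is 111 mm above the bench. It rides with the table.
- setting_block_mid (a point): Bystander: loose steel setting block, 12x36x78 mm, upright on the bench to the base's +y side; point at its centre.
- v_block_0_mid (a point): Bystander: loose small steel V-block, 40x44x34 mm, on the bench to the base's -y side; point at its centre.
- micrometer_mid (a point): Bystander: loose micrometer lying flat on the bench, 44x132x16 mm, to the base's -y side; point at its centre.
Things that resemble listed ones, but are neither listed nor needed, are in the scene too. Leave any brown or pink look-alike of the part that bears master_bush_mid alone.

How it is judged:
On the way, in this order (a step that is already met when the one before it is completed fails the run):
1. the plunger is pressed in (at least 8.5 mm) at the start notch (value of joint plunger above 0.0085 m and value of joint turntable between -0.1 and 0.1 rad), for 0.05 s.
2. the table is turned more than half-way towards the notch at the green marker (((y of green_marker in the frame of index_base below 0 m and value of joint turntable above 0.28 rad) or (y of green_marker in the frame of index_base above 0 m and value of joint turntable below -0.28 rad))), for 0.05 s.
At the end, for the whole second after the job is handed in: The table rests in the notch at the green marker (within 0.035 rad of 0.5236 rad from the start notch), the plunger is up again (less than 2 mm pressed), the setting master is seated in its nest (within 6 mm of the axis, not raised), and the bystanders have not moved 20 mm (((y of green_marker in the frame of index_base below 0 m and value of joint turntable between 0.4886 and 0.5586 rad) or (y of green_marker in the frame of index_base above 0 m and value of joint turntable between -0.5586 and -0.4886 rad)) and value of joint plunger below 0.002 m and velocity of joint turntable between -0.03 and 0.03 rad/s and horizontal distance between master_bush_mid and table_axis below 0.006 m and z of master_bush_mid in the frame of table_axis between 0.022 and 0.031 m and distance of each of setting_block_mid, v_block_0_mid, micrometer_mid from where it was at the start of the episode below 0.02 m); the robot touches nothing.
It fails at once if the table is turned towards the red marker (more than 0.15 rad) ((y of green_marker in the frame of index_base below 0 m and value of joint turntable below -0.15 rad) or (y of green_marker in the frame of index_base above 0 m and value of joint turntable above 0.15 rad)).
It fails at once if the table is turned past the next notch (by more than 0.15 rad) ((y of green_marker in the frame of index_base below 0 m and value of joint turntable above 0.6736 rad) or (y of green_marker in the frame of index_base above 0 m and value of joint turntable below -0.6736 rad)).
It fails at once if the setting master is lifted or knocked out of its nest (horizontal distance between master_bush_mid and table_axis above 0.012 m or z of master_bush_mid in the frame of table_axis above 0.04 m).
It fails at once if a bystander is moved by 20 mm or more, or lifted (distance of any of setting_block_mid, v_block_0_mid, micrometer_mid from where it was at the start of the episode above 0.02 m).
It also fails if it takes over 48 s, if anything falls off the work surface, if the arm or the gripper's body presses on something with over 40 N, if the wrist force passes 120 N, or if a joint passes its speed limit or range.

### The arm

A 7-joint arm with a two-finger parallel gripper is mounted at the origin on a cart in front of the work surface, level with it; the furniture and walls round the work are solid. World frame = base frame: x ahead of the robot, y to its left, z up, the work surface at z = 0. Lengths are in m, angles in rad, forces in N, time in s.
With the tool pointing down it reaches from about 0.35 to 0.9 m from the base axis. Payload 7.2 kg.
Tool frame: the origin (TCP) lies at the very end of the fingers, on their centre line; the grasp point (between the pads) lies 19 mm behind it; z points along the fingers, y is the direction in which the jaws open and shut (so a half turn about z gives the same grasp; the last joint's range is limited). The gripper opens to 88 mm and grips with 3 to 60 N. Pads are 20 mm wide; open, the fingers measure 115 mm over their backs; the gripper's body (75 mm by 178 mm) begins 61 mm behind the grasp point.
Start: joints at [-1.286, 0.411, -0.013, 1.596, 0.006, 1.134, -0.082], TCP at [0.216, 0.587, 0.223] pointing down, gripper open.
Joint ranges: [-2.95, 2.95], [-0.29, 1.99], [-1.47, 1.44], [0.14, 2.54], [-1.03, 4.17], [0.13, 1.85], [-2.86, 2.86]. Speed limits (rad/s): [2.39, 2.39, 3.01, 3.01, 3.14, 3.14, 3.14].

### API

Orientations are given as a rotation vector (axis times angle).
In Python, from plant import arm gives the robot as it stands. The module is installed in compiled form; this text tells all that it offers.
- The arm moves only by the tool step_arm, never from a script. Its argument "rows" is text: rows parted by semicolons, each of 7 numbers parted by spaces: the shift along the tool's x, y, z in cm, then the turn, a rotation vector about the tool's x, y, z in rad, then the finger opening in cm, from 0 to 8.78. A call has 1 to 20 rows; each row is the pose to reach, as a shift and turn from the pose commanded when the call began, along the tool's axes at that moment; what a row does not reach only later rows make up. A row lasts 1/12 s, in which the tool goes at most 41.7 mm and 7.16 degrees, less where a joint would pass 70% of its speed; a pose out of reach is approached as far as the arm can. A call with a gripper value outside its range is refused whole. The fingers move at their own pace and stop on an object; "grip_force" is the grip in N (left out, the last holds). Time passes only in rows, so rows that repeat a pose let the fingers close. It gives the time, the measured TCP pose, the force and the opening at its end, in the units of the state.
- arm.state(): the state, without advancing time (a new reading comes with each control period).
- arm.capture(name): name is "side" or "top"; returns a dict with "color" (420x560x3 uint8, red, green, blue), "depth" (420x560 float32, m along the optical axis (not along the pixel's ray), 0 where there is no reading), "fx", "fy", "cx", "cy" (pixels), "cam_to_world" (4x4, takes a point from camera to world coordinates). Camera axes: x right, y up, looking along -z (the intrinsics and any distortion apply to the point x, -y, -z); pixel columns grow to the right and rows downward; lengths in m; the calibration is good to about 2 mm. A picture is of the moment at which its call begins.
- arm.close_job(): hands the job in, once; it reports no verdict.
The state is a dict: "clock": time; "joint_positions": joint angles; "qvel": joint speeds; "effort": joint torques, N m; "position": TCP position; "ee_rot": TCP orientation; "ft_force": force on the tool from outside, world axes, zero at the start; "torque": the same for the moment, N m; "gripper_width": finger opening in m.
Only numpy, scipy, OpenCV 4.12 (cv2) and the standard library are available. Lean on these libraries where they do the work, as an engineer would, in place of code of your own. Each camera call takes 0.05 s, during which the arm holds its last target.

## Working session

There is one attempt and no reset: what is moved stays moved. The work goes in short steps, Python scripts to look and compute and a tool call to move; the robot and the scene stay as the last step left them, time stands still between calls to the robot, and variables do not carry over. Pictures are saved under pics/ and viewed, and the job is handed in when it is done.

Besides the shell and the picture viewer there is one more tool, called after "Emit:" by a JSON object that holds its "api" and its "payload". step_arm: Moves the arm, as the interface text tells. Its arguments: {"type":"object","properties":{"rows":{"type":"string"},"grip_force":{"type":"number"}},"required":["rows"]}

```bash
mkdir -p pics; cat > h.py <<'E'
import numpy as np, cv2
from plant import arm
from scipy.spatial.transform import Rotation as R
def cap(n,f):
    c=arm.capture(n); np.savez('pics/'+f+'.npz',**{k:np.asarray(v) for k,v in c.items()})
    cv2.imwrite('pics/'+f+'.png',cv2.cvtColor(c['color'],cv2.COLOR_RGB2BGR)); return c
def ld(f): return dict(np.load('pics/'+f+'.npz'))
def pts(c):
    d=c['depth'];v,u=np.mgrid[0:d.shape[0],0:d.shape[1]]
    P=np.stack([(u-c['cx'])/c['fx']*d,-(v-c['cy'])/c['fy']*d,-d],-1)
    T=c['cam_to_world'];return P@T[:3,:3].T+T[:3,3]
E
python3 - <<'E'
from h import *
s=arm.state();print(s)
for n in('top','side'):
    c=cap(n,n+'0');print({k:v for k,v in c.items() if k not in('color','depth')})
E
```

```text
{'clock': 0.0, 'joint_positions': array([-1.28621236,  0.41191597, -0.01270721,  1.59705249,  0.00559867,
        1.1343129 , -0.08223012]), 'qvel': array([ 3.39655792e-04, -2.27405238e-04, -7.40719043e-04, -9.61891375e-04,
        1.04264684e-04,  1.33226992e-04,  8.74890154e-05]), 'effort': array([-6.26121237e-04, -5.87952948e+01,  6.40959945e-01, -2.91092402e+01,
       -5.38398384e-02,  1.80683378e-02,  1.76645731e-04]), 'position': array([0.2158082 , 0.58600508, 0.22179565]), 'ee_rot': array([-5.51268142e-01, -3.09267112e+00,  2.58231587e-03]), 'ft_force': array([ 0.22559522, -0.22876916,  0.33764079]), 'torque': array([-0.00595832,  0.02379332,  0.01347231]), 'gripper_width': 0.08768816138984663}
{'fx': 414.26590714455676, 'fy': 414.26590714455676, 'cx': 284.36890422782733, 'cy': 211.31838691651885, 'cam_to_world': array([[ 0.01753204,  0.99248424, -0.12111013,  0.45200093],
       [-0.99940106,  0.02100969,  0.02749764,  0.01089302],
       [ 0.02983546,  0.1205555 ,  0.99225814,  1.00840848],
       [ 0.        ,  0.        ,  0.        ,  1.        ]])}
{'fx': 445.8961697867744, 'fy': 445.8961697867744, 'cx': 277.9610782484726, 'cy': 212.4452661455073, 'cam_to_world': array([[-0.97612552,  0.13037705, -0.17372617,  0.40231785],
       [-0.21693294, -0.62535173,  0.74958342,  0.71747425],
       [-0.01091148,  0.76937444,  0.63870487,  0.70682818],
       [ 0.        ,  0.        ,  0.        ,  1.        ]])}
```

View pics/top0.png

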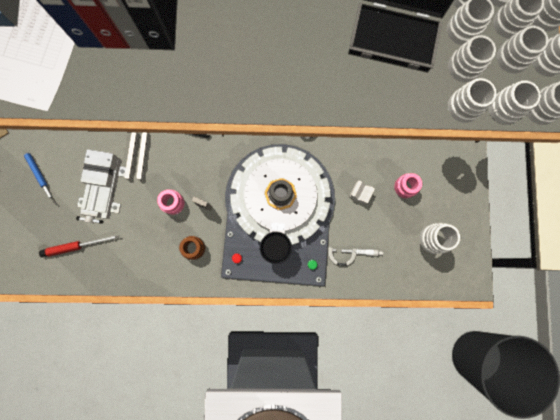

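View pics/side0.png

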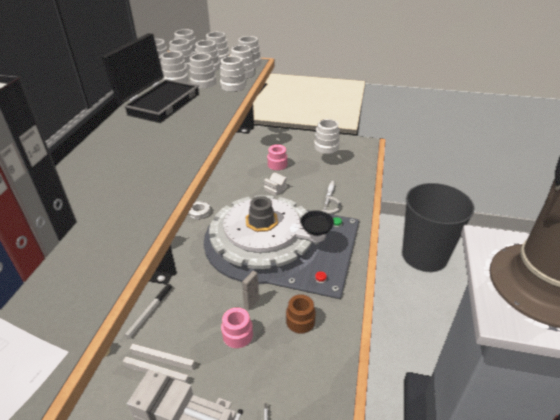

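Top view: the dish is at about (276,246), the master at (281,193), red at (237,258), and green at (312,265), which is the −y side. Next I measure these.

```bash
python3 - <<'E'
from h import *
for f in('top0','side0'):
    c=ld(f);P=pts(c);I=c['color'].astype(int);r,g,b=I[...,0],I[...,1],I[...,2]
    ok=(c['depth']>0)&(P[...,2]>0.0)&(P[...,2]<0.14)&(P[...,0]>.25)&(P[...,0]<.75)&(abs(P[...,1])<.3)
    for nm,m in(('red',(r>150)&(g<70)&(b<70)),('green',(g>100)&(r<60)&(b<110))):
        m=m&ok&(P[...,2]<.035)
        q=P[m];v,u=np.nonzero(m);print(f,nm,len(q),u.mean(),v.mean(),np.median(q,0),(q.min(0)+q.max(0))/2)
    # dish: dark, z 0.07-.1
    m=ok&(I.max(-1)<60)&(P[...,2]>.066)&(P[...,2]<.1)&(P[...,0]<.48)
    q=P[m];print('dish',len(q),q.min(0),q.max(0),(q.min(0)+q.max(0))/2,np.median(q[:,2]))
    # table top plane 58mm
    m=ok&(abs(P[...,2]-.058)<.005)&(I.min(-1)>120);q=P[m];
    (cx,cy),rr=cv2.minEnclosingCircle(q[:,:2].astype(np.float32));print('table',len(q),cx,cy,rr)
    m=ok&(P[...,2]>.104)&(P[...,2]<.118);q=P[m];(cx,cy),rr=cv2.minEnclosingCircle(q[:,:2].astype(np.float32));print('master',len(q),cx,cy,rr,np.median(q[:,2]))
c=ld('top0');cv2.imwrite('pics/topcrop.png',cv2.resize(cv2.cvtColor(c['color'],cv2.COLOR_RGB2BGR)[135:295,180:390],None,fx=3.7,fy=3.7,interpolation=cv2.INTER_CUBIC))
E
```

```text
top0 red 66 236.3181818181818 257.8939393939394 [0.45909822 0.09552384 0.02254985] [0.45909823 0.09584049 0.01808668]
top0 green 44 312.8181818181818 265.47727272727275 [ 0.44466353 -0.08650969  0.02330713] [ 0.44577919 -0.08427007  0.02288681]
dish 352 [ 0.44904859 -0.03096819  0.07231558] [0.47995859 0.03768265 0.09292034] [0.46450359 0.00335723 0.08261796] 0.0789421094724399
table 3470 0.6237490177154541 -0.011425107717514038 0.29051727056503296
master 239 0.6084174513816833 -0.0056545366533100605 0.024345697835087776 0.10978225446880752
side0 red 73 320.36986301369865 275.7671232876712 [0.4591331  0.09602028 0.02362906] [0.4592521  0.09495102 0.02250832]
side0 green 15 337.0 222.53333333333333 [ 0.44514623 -0.07757423  0.02081554] [ 0.44655832 -0.0835739   0.01978736]
dish 246 [ 0.45107277 -0.03020985  0.07615   ] [0.47984467 0.03776453 0.09113552] [0.46545872 0.00377734 0.08364276] 0.08032508553324152
table 2542 0.6243988871574402 -0.010428637266159058 0.29099395871162415
master 239 0.6098863482475281 -0.005697757937014103 0.025607064366340637 0.11052716577863997
```

View pics/topcrop.png

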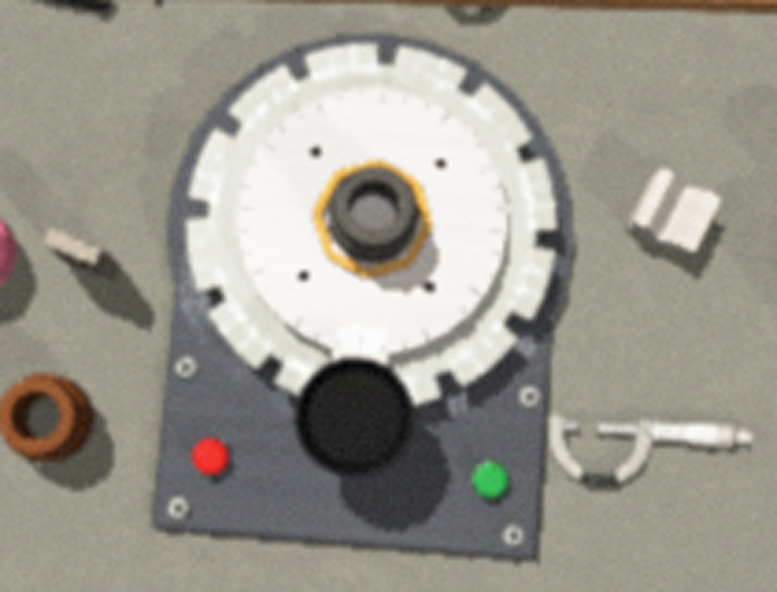

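```bash
cat >> h.py <<'E'
def rel(p,M=None):
    s=arm.state();Q=R.from_rotvec(s['ee_rot']);o=Q.inv().apply(np.array(p)-s['position'])*100
    X=Q.as_matrix();print('shift cm',o.round(2),'t',s['clock'],'pos',s['position'].round(4),'F',s['ft_force'].round(2),'x',X[:,0].round(3),'y',X[:,1].round(3),'w',s['gripper_width'])
    if M is not None: print('turn',(Q.inv()*R.from_matrix(M)).as_rotvec().round(4))
y=np.array([-.183,.983,0]);y/=np.linalg.norm(y);z=np.array([0,0,-1.]);MT=np.stack([np.cross(y,z),y,z],1)
E
python3 -c "
from h import *
rel([.484,-.002,.19],MT)"
```

```text
shift cm [-45.48 -45.91   3.26] t 0.1 pos [0.2159 0.5861 0.2219] F [ 0.23  0.32 -0.02] x [-0.938  0.346 -0.   ] y [ 0.346  0.938 -0.001] w 0.08803051967363211
turn [-1.400e-03 -3.000e-04 -5.369e-01]
```

Emit:
{"api": "step_arm", "payload": {"rows": "-45.5 -45.9 0 0 0 -0.537 0;-45.5 -45.9 0 0 0 -0.537 0;-45.5 -45.9 0 0 0 -0.537 0;-45.5 -45.9 0 0 0 -0.537 0;-45.5 -45.9 0 0 0 -0.537 0;-45.5 -45.9 0 0 0 -0.537 0;-45.5 -45.9 0 0 0 -0.537 0;-45.5 -45.9 0 0 0 -0.537 0;-45.5 -45.9 0 0 0 -0.537 0;-45.5 -45.9 0 0 0 -0.537 0;-45.5 -45.9 0 0 0 -0.537 0;-45.5 -45.9 0 0 0 -0.537 0;-45.5 -45.9 0 0 0 -0.537 0;-45.5 -45.9 0 0 0 -0.537 0;-45.5 -45.9 0 0 0 -0.537 0;-45.5 -45.9 3 0 0 -0.537 0;-45.5 -45.9 3 0 0 -0.537 0;-45.5 -45.9 3 0 0 -0.537 0;-45.5 -45.9 3 0 0 -0.537 0;-45.5 -45.9 3 0 0 -0.537 0", "grip_force": 30}}

```text
clock: 1.77
position: [0.4844, -0.0, 0.1932]
ee_rot: [-0.292, 3.128, 0.001]
ft_force: [-0.1, 0.0, -0.1]
gripper_width: 0.0009
```

```bash
python3 -c "
from h import *
rel([.484,-.002,.11],MT)
for n in ('top','side'):
  c=cap(n,n+'1')
a=cv2.imread('pics/top1.png')[135:295,180:390];b=cv2.imread('pics/side1.png')[150:310,190:400]
cv2.imwrite('pics/c1.png',np.hstack([cv2.resize(i,None,fx=1.9,fy=1.9,interpolation=2) for i in(a,b)]))
"
```

```text
shift cm [ 0.08 -0.19  8.32] t 1.7667 pos [ 0.4844 -0.      0.1932] F [-0.13  0.01 -0.11] x [-0.983 -0.185 -0.001] y [-0.185  0.983  0.001] w 0.0008504772476122218
turn [0.0006 0.0005 0.0021]
```

View pics/c1.png

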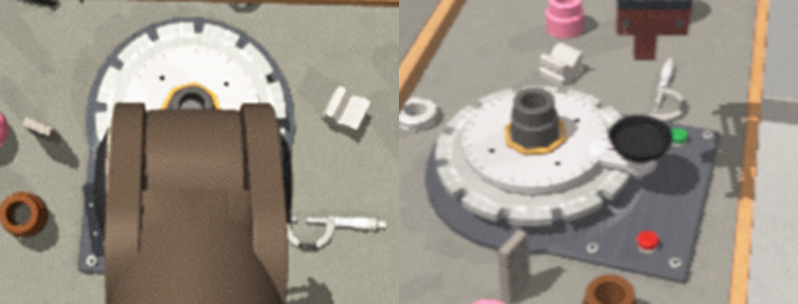

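The closed fingers hang above the dish. The fingertip is at about (645,55) in the side crop and the dish at (640,138). I'll descend to just above the floor.

Emit:
{"api": "step_arm", "payload": {"rows": "0 -0.2 3 0 0 0 0;0 -0.2 6 0 0 0 0;0 -0.2 8 0 0 0 0;0 -0.2 9.5 0 0 0 0;0 -0.2 10.5 0 0 0 0;0 -0.2 11 0 0 0 0;0 -0.2 11 0 0 0 0;0 -0.2 11 0 0 0 0"}}

```text
clock: 2.53
position: [0.4852, -0.0031, 0.0833]
ee_rot: [-0.289, 3.127, 0.0]
ft_force: [0.7, -0.2, -0.1]
gripper_width: 0.0007
```

```bash
python3 -c "
from h import *
rel([.484,-.002,.066],MT)
c=cap('side','side2')
cv2.imwrite('pics/c2.png',cv2.resize(cv2.imread('pics/side2.png')[170:270,240:380],None,fx=5,fy=5,interpolation=2))
"
```

```text
shift cm [0.1  0.13 1.73] t 2.5333 pos [ 0.4852 -0.0031  0.0833] F [ 0.72 -0.19 -0.07] x [-0.983 -0.184 -0.001] y [-0.184  0.983  0.   ] w 0.000728620840169007
turn [0.0001 0.0009 0.0005]
```

View pics/c2.png

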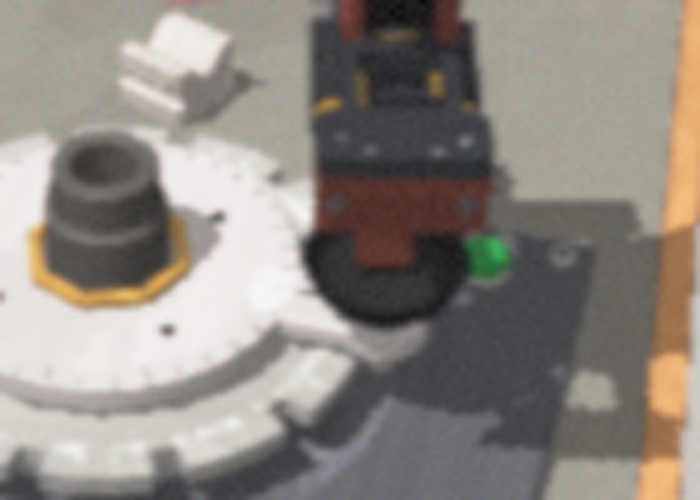

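Emit:
{"api": "step_arm", "payload": {"rows": "0 0 0.3 0 0 0 0;0 0 0.6 0 0 0 0;0 0 0.9 0 0 0 0;0 0 1.2 0 0 0 0;0 0 1.4 0 0 0 0;0 0 1.5 0 0 0 0;0 0 1.5 0 0 0 0;0 0 1.5 0 0 0 0"}}

```text
clock: 3.25
position: [0.4855, -0.0033, 0.0679]
ee_rot: [-0.289, 3.127, 0.0]
ft_force: [1.3, 1.4, 5.4]
gripper_width: 0.0005
```

Emit:
{"api": "step_arm", "payload": {"rows": "0 0 0.1 0 0 0 0;0 0 0.2 0 0 0 0;0 0 0.2 0 0 0 0"}}

```text
clock: 3.5
position: [0.4855, -0.0033, 0.0659]
ee_rot: [-0.289, 3.127, 0.0]
ft_force: [1.3, -0.2, 6.4]
gripper_width: 0.0003
```

```bash
python3 -c "
from h import *
for f in ('side0','side2','side3'):
  c=cap('side',f) if f=='side3' else ld(f)
  P=pts(c);I=c['color'].astype(int)
  m=(I.max(-1)<60)&(np.hypot(P[...,0]-.485,P[...,1]-.004)<.04)&(P[...,2]>.05)&(P[...,2]<.1)&(P[...,0]<.47)
  q=P[m];print(f,len(q),np.percentile(q[:,2],[5,50,90,97]),q[:,:2].min(0),q[:,:2].max(0))
rel([.484,-.03,.066],MT)
cv2.imwrite('pics/c3.png',cv2.resize(cv2.imread('pics/side3.png')[170:270,240:380],None,fx=5,fy=5,interpolation=2))
"
```

```text
side0 142 [0.07770608 0.08101501 0.08868505 0.08926147] [ 0.45107277 -0.02644503] [0.46994788 0.03419503]
side2 138 [0.0769252  0.08074843 0.08860519 0.08914786] [ 0.44901013 -0.02293225] [0.46997743 0.03469885]
side3 124 [0.06503691 0.06742997 0.07624147 0.07716959] [ 0.44965089 -0.02027285] [0.46998089 0.03549608]
shift cm [ 0.64 -2.6  -0.01] t 3.55 pos [ 0.4855 -0.0033  0.066 ] F [1.63 0.54 5.99] x [-0.983 -0.183 -0.001] y [-0.183  0.983 -0.   ] w 0.0003427056219327601
turn [-0.      0.0015  0.0002]
```

View pics/c3.png

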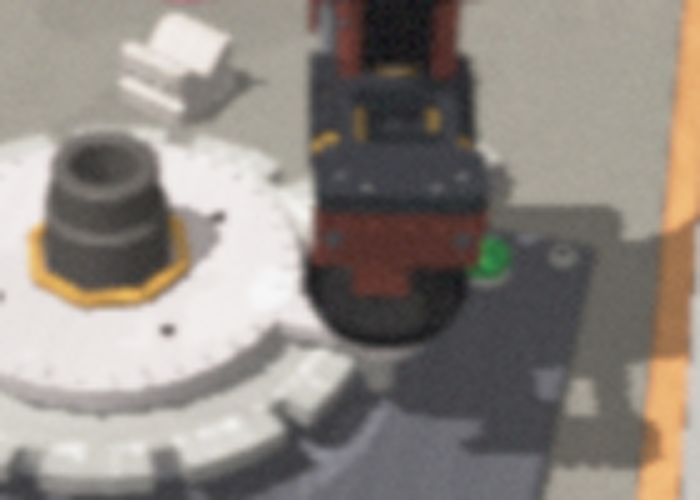

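The rim has dropped 12 mm with the table still at the start notch, so the plunger is pressed. Next, the sideways arc.

```bash
cat >> h.py <<'E'
A=np.array([.608,-.006]);b=np.array([.485,.004])-A;b0=np.arctan2(b[1],b[0])
def phi():
    p=arm.state()['position'][:2]-A;return (np.arctan2(p[1],p[0])-b0+np.pi)%(2*np.pi)-np.pi, np.hypot(*p)
def arc(fs,r=.125):
    s=arm.state();Q=R.from_rotvec(s['ee_rot'])
    for f in fs:
        p=A+r*np.array([np.cos(b0+f),np.sin(b0+f)]);print(round(f,3),(Q.inv().apply([*(p-s['position'][:2]),0])*100).round(2))
E
python3 -c "
from h import *
print(np.degrees(b0),phi());arc(np.arange(.08,.44,.04))"
```

```text
175.35202930861297 (np.float64(0.05879194428228818), np.float64(0.12251763099918343))
0.08 [ 0.29 -0.21 -0.  ]
0.12 [ 0.38 -0.7  -0.  ]
0.16 [ 0.44 -1.2  -0.  ]
0.2 [ 0.48 -1.7  -0.  ]
0.24 [ 0.5 -2.2 -0. ]
0.28 [ 0.51 -2.7  -0.  ]
0.32 [ 0.49 -3.2  -0.  ]
0.36 [ 0.45 -3.69 -0.  ]
0.4 [ 0.4  -4.19 -0.  ]
```

Emit:
{"api": "step_arm", "payload": {"rows": "0.05 -0.2 0 0 0 0 0;0.1 -0.45 0 0 0 0 0;0.13 -0.7 0 0 0 0 0;0.16 -0.95 0 0 0 0 0;0.19 -1.2 0 0 0 0 0;0.21 -1.45 0 0 0 0 0;0.23 -1.7 0 0 0 0 0;0.23 -1.7 0 0 0 0 0"}}

```text
clock: 4.22
position: [0.486, -0.0209, 0.0659]
ee_rot: [-0.288, 3.127, -0.0]
ft_force: [0.3, -0.5, 6.8]
gripper_width: 0.0006
```

```bash
cat >> h.py <<'E'
def look(n):
    c=cap('side','side'+n);P=pts(c);I=c['color'].astype(int)
    s=arm.state()['position']
    m=(I.max(-1)<60)&(np.hypot(P[...,0]-s[0],P[...,1]-s[1])<.055)&(P[...,2]>.058)&(P[...,2]<.1)&(P[...,0]<.48)
    q=P[m];print(len(q),'z',np.percentile(q[:,2],[50,90,97]),'min',q.min(0),'max',q.max(0))
    # fit rim: circle top points
    cv2.imwrite('pics/c%s.png'%n,cv2.resize(cv2.imread('pics/side%s.png'%n)[160:260,240:380],None,fx=5,fy=5,interpolation=2))
E
python3 -c "
from h import *
print(phi());look('4');arc(np.arange(.24,.52,.04),.1225)"
```

```text
(np.float64(0.2023894226647549), np.float64(0.12286866860684408))
179 z [0.06725274 0.07571826 0.07670816] min [ 0.45001443 -0.03743383  0.06250977] max [0.47996386 0.02194209 0.07856267]
0.24 [-0.02 -0.46  0.  ]
0.28 [-0.01 -0.95  0.  ]
0.32 [-0.03 -1.44  0.  ]
0.36 [-0.07 -1.93  0.  ]
0.4 [-0.12 -2.42  0.  ]
0.44 [-0.2 -2.9  0. ]
0.48 [-0.29 -3.38  0.  ]
0.52 [-0.41 -3.86  0.  ]
```

View pics/c4.png

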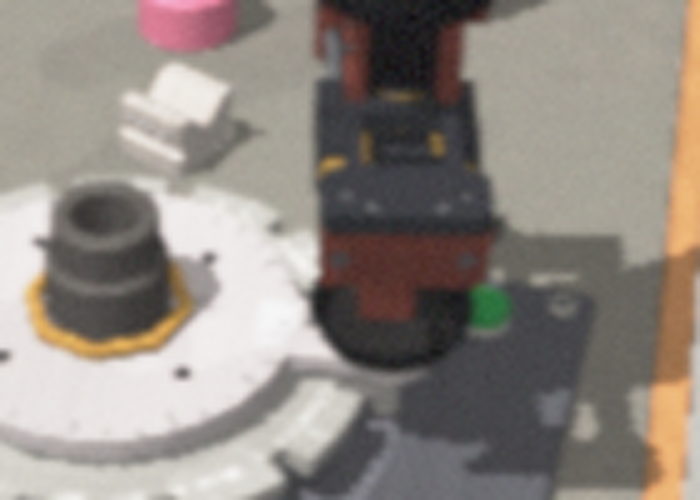

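The dish has moved about 13.5 mm and the finger 17.6 mm, so it is being carried along. I'll continue.

Emit:
{"api": "step_arm", "payload": {"rows": "0 -0.25 0 0 0 0 0;0 -0.5 0 0 0 0 0;0 -0.75 0 0 0 0 0;0 -1 0 0 0 0 0;-0.02 -1.25 0 0 0 0 0;-0.04 -1.5 0 0 0 0 0;-0.06 -1.75 0 0 0 0 0;-0.08 -2 0 0 0 0 0;-0.1 -2.25 0 0 0 0 0;-0.15 -2.5 0 0 0 0 0;-0.15 -2.5 0 0 0 0 0"}}

```text
clock: 5.18
position: [0.4917, -0.0452, 0.0658]
ee_rot: [0.288, -3.128, -0.0]
ft_force: [-0.8, -0.3, 6.3]
gripper_width: 0.0007
```

```bash
python3 -c "
from h import *
print(phi());look('5');arc(np.arange(.4,.7,.04),.1225)"
```

```text
(np.float64(0.40611978735897303), np.float64(0.1227380697653894))
167 z [0.06727118 0.07570011 0.07667625] min [ 0.45324288 -0.0659241   0.06288602] max [ 0.47974509 -0.00363544  0.07819154]
0.4 [-0.01  0.08 -0.  ]
0.44 [-0.08 -0.4   0.  ]
0.48 [-0.18 -0.88  0.  ]
0.52 [-0.29 -1.36  0.  ]
0.56 [-0.43 -1.83  0.  ]
0.6 [-0.58 -2.3   0.  ]
0.64 [-0.75 -2.76  0.  ]
0.68 [-0.94 -3.21  0.  ]
```

View pics/c5.png

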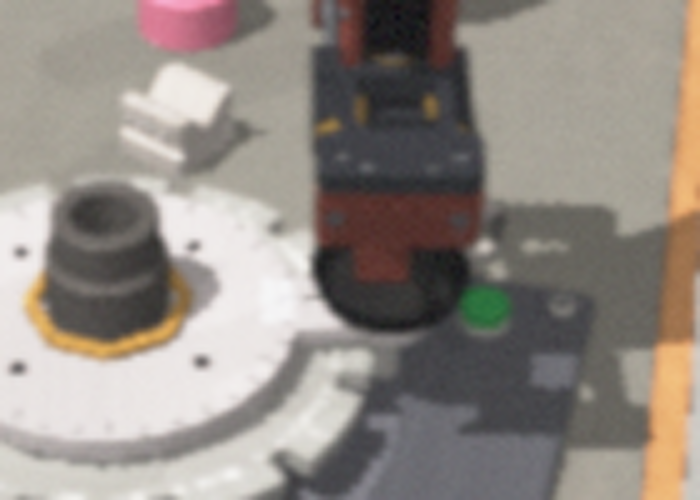

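Emit:
{"api": "step_arm", "payload": {"rows": "-0.03 -0.2 0 0 0 0 0;-0.07 -0.4 0 0 0 0 0;-0.12 -0.6 0 0 0 0 0;-0.16 -0.8 0 0 0 0 0;-0.2 -1 0 0 0 0 0;-0.2 -1 0 0 0 0 0;-0.2 -1 -0.3 0 0 0 0;-0.2 -1 -0.6 0 0 0 0;-0.2 -1 -0.7 0 0 0 0;-0.2 -1 -0.7 0 0 0 0"}}

```text
clock: 6.07
position: [0.495, -0.0543, 0.0725]
ee_rot: [0.289, -3.128, -0.0]
ft_force: [-0.1, -0.4, -0.3]
gripper_width: 0.0007
```

```bash
python3 -c "
from h import *
print(phi());look('6');arc(np.arange(.48,.7,.02),.1225)"
```

```text
(np.float64(0.4852156300107735), np.float64(0.12285059633234813))
155 z [0.07179941 0.07915211 0.07988393] min [ 0.45647466 -0.07545243  0.06606495] max [ 0.47981817 -0.01529055  0.08191847]
0.48 [-0.02  0.06 -0.  ]
0.5 [-0.08 -0.18 -0.  ]
0.52 [-0.14 -0.41 -0.  ]
0.54 [-0.2  -0.65 -0.  ]
0.56 [-0.27 -0.88 -0.  ]
0.58 [-0.34 -1.12 -0.  ]
0.6 [-0.42 -1.35 -0.  ]
0.62 [-0.5  -1.58 -0.  ]
0.64 [-0.59 -1.81 -0.  ]
0.66 [-0.68 -2.04 -0.  ]
0.68 [-0.78 -2.26 -0.  ]
```

View pics/c6.png

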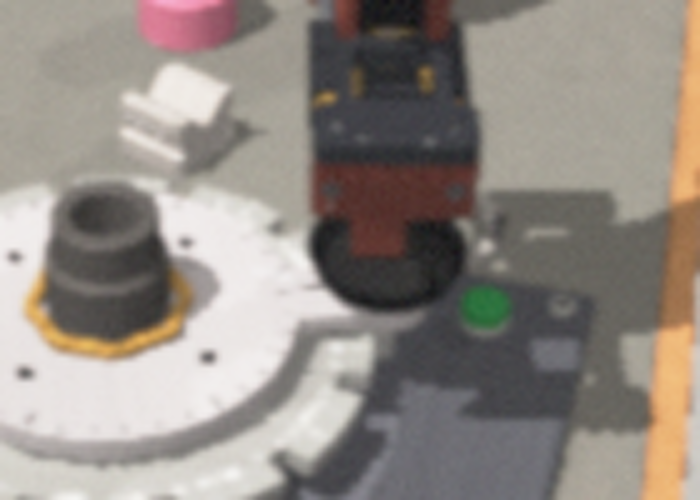

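Emit:
{"api": "step_arm", "payload": {"rows": "-0.04 -0.1 0 0 0 0 0;-0.06 -0.2 0 0 0 0 0;-0.09 -0.3 0 0 0 0 0;-0.12 -0.4 0 0 0 0 0;-0.15 -0.5 0 0 0 0 0;-0.18 -0.6 0 0 0 0 0;-0.21 -0.7 0 0 0 0 0;-0.25 -0.8 0 0 0 0 0;-0.28 -0.9 0 0 0 0 0;-0.31 -1 0 0 0 0 0;-0.34 -1.1 0 0 0 0 0;-0.34 -1.1 0 0 0 0 0"}}

```text
clock: 7.12
position: [0.5006, -0.0639, 0.0725]
ee_rot: [0.29, -3.128, -0.001]
ft_force: [-0.5, 3.6, 0.3]
gripper_width: 0.0004
```

```bash
python3 -c "
from h import *
print(phi());look('7');arc(np.arange(.56,.7,.02),.1225)"
```

```text
(np.float64(0.5753827508085783), np.float64(0.12205624654420197))
158 z [0.07262885 0.07952374 0.0806897 ] min [ 0.45729827 -0.08102492  0.06791241] max [ 0.47985012 -0.01596839  0.08236878]
0.56 [0.1  0.17 0.  ]
0.58 [ 0.02 -0.06 -0.  ]
0.6 [-0.05 -0.3  -0.  ]
0.62 [-0.14 -0.53 -0.  ]
0.64 [-0.22 -0.76 -0.  ]
0.66 [-0.32 -0.98 -0.  ]
0.68 [-0.41 -1.21 -0.  ]
```

View pics/c7.png

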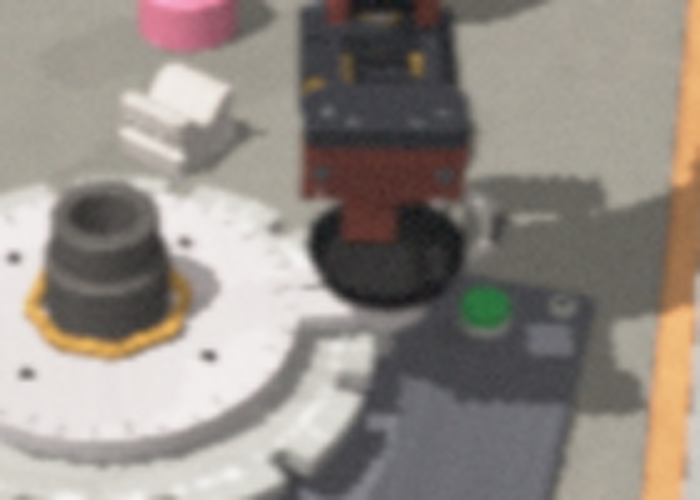

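Emit:
{"api": "step_arm", "payload": {"rows": "-0.03 -0.1 0 0 0 0 0;-0.06 -0.2 0 0 0 0 0;-0.1 -0.3 0 0 0 0 0;-0.13 -0.4 0 0 0 0 0;-0.17 -0.5 0 0 0 0 0;-0.21 -0.6 0 0 0 0 0;-0.24 -0.7 0 0 0 0 0;-0.24 -0.7 0 0 0 0 0"}}

```text
clock: 7.83
position: [0.5051, -0.0721, 0.0731]
ee_rot: [-0.287, 3.127, -0.002]
ft_force: [0.5, -0.6, 4.5]
gripper_width: 0.0009
```

```bash
python3 -c "
from h import *
print(phi());look('8');arc(np.arange(.62,.76,.02),.1225)"
```

```text
(np.float64(0.6520989023428161), np.float64(0.12225890458405887))
116 z [0.07651937 0.08344684 0.08446007] min [ 0.46131726 -0.08955629  0.07050665] max [ 0.47997533 -0.0277776   0.0855627 ]
0.62 [ 0.16  0.35 -0.  ]
0.64 [ 0.07  0.12 -0.  ]
0.66 [-0.02 -0.1   0.  ]
0.68 [-0.11 -0.33  0.  ]
0.7 [-0.22 -0.55  0.  ]
0.72 [-0.32 -0.77  0.  ]
0.74 [-0.43 -0.99  0.  ]
0.76 [-0.55 -1.21  0.  ]
```

View pics/c8.png

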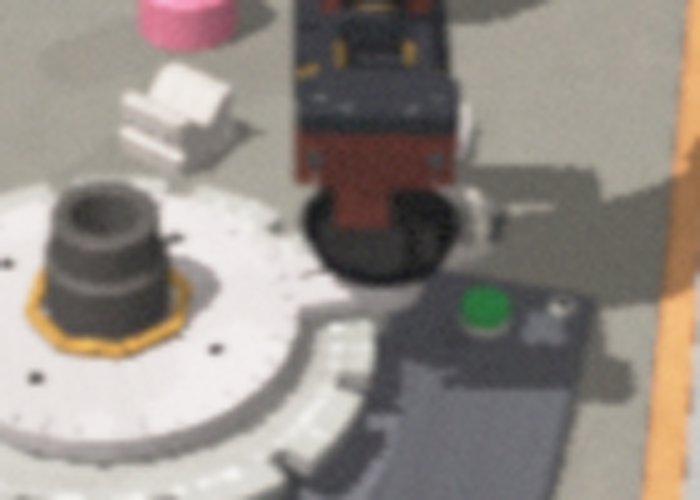

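The plunger has sprung up into the notch: the rim is at 83.5 mm and the floor presses the fingertips with 4.5 N. I'll back off slightly and lift straight out.

Emit:
{"api": "step_arm", "payload": {"rows": "0 0.2 -0.2 0 0 0 0;0.1 0.4 -0.5 0 0 0 0;0.1 0.4 -1 0 0 0 0;0.1 0.4 -2 0 0 0 0;0.1 0.4 -4 0 0 0 0;0.1 0.4 -7 0 0 0 0;0.1 0.4 -10 0 0 0 0;0.1 0.4 -13 0 0 0 0;0.1 0.4 -14 0 0 0 0;0.1 4 -14 0 0 0 0;0.1 8 -14 0 0 0 0;0.1 12 -14 0 0 0 0;0.1 16 -14 0 0 0 0;0.1 20 -14 0 0 0 0;0.1 24 -14 0 0 0 0;0.1 28 -14 0 0 0 0;0.1 30 -14 0 0 0 0;0.1 30 -14 0 0 0 0"}}

```text
clock: 9.38
position: [0.4463, 0.2292, 0.2125]
ee_rot: [0.301, -3.126, -0.003]
ft_force: [0.3, -0.1, 0.2]
gripper_width: 0.0005
```

```bash
python3 -c "
from h import *
print(phi());look('9');c=cap('top','top9')
P=pts(c);I=c['color'].astype(int)
for f in('top9','side9'):
  c=ld(f);P=pts(c);I=c['color'].astype(int);m=(I.max(-1)<60)&(np.hypot(P[...,0]-.4957,P[...,1]+.06)<.05)&(P[...,2]>.066)&(P[...,2]<.1)
  q=P[m];print(f,q.min(0),q.max(0),np.percentile(q[:,2],[50,90,97]),(q.min(0)+q.max(0))/2)
  m=(P[...,2]>.104)&(P[...,2]<.118)&(abs(P[...,0]-.608)<.06)&(abs(P[...,1])<.06);q=P[m];print(cv2.minEnclosingCircle(q[:,:2].astype(np.float32)),np.median(q[:,2]))
a=cv2.imread('pics/top9.png')[135:295,180:390];b=cv2.imread('pics/side9.png')[150:310,190:400]
cv2.imwrite('pics/c9.png',np.hstack([cv2.resize(i,None,fx=1.9,fy=1.9,interpolation=2) for i in(a,b)]))
"
```

```text
(np.float64(-0.8874967387120867), np.float64(0.28546107051808334))Traceback (most recent call last):
  File "<string>", line 3, in <module>
    print(phi());look('9');c=cap('top','top9')
                 ~~~~^^^^^
  File "h.py", line 28, in look
    q=P[m];print(len(q),'z',np.percentile(q[:,2],[50,90,97]),'min',q.min(0),'max',q.max(0))
                            ~~~~~~~~~~~~~^^^^^^^^^^^^^^^^^^^
    return _quantile_unchecked(
        a, q, axis, out, overwrite_input, method, keepdims, weights)
    return _ureduce(a,
                    func=_quantile_ureduce_func,
    ...<5 lines>...
                    overwrite_input=overwrite_input,
                    method=method)
    r = func(a, **kwargs)
    result = _quantile(arr,
                       quantiles=q,
    ...<2 lines>...
                       out=out,
                       weights=wgt)
    slices_having_nans = np.isnan(arr[-1, ...])
                                  ~~~^^^^^^^^^
IndexError: index -1 is out of bounds for axis 0 with size 0
```

```bash
python3 -c "
from h import *
cap('top','top9')
for f in('top9','side9'):
  c=ld(f);P=pts(c);I=c['color'].astype(int);m=(I.max(-1)<60)&(np.hypot(P[...,0]-.4957,P[...,1]+.06)<.05)&(P[...,2]>.07)&(P[...,2]<.1)
  q=P[m];print(f,len(q))
  if len(q):print(q.min(0),q.max(0),np.percentile(q[:,2],[50,90,97]),(q.min(0)+q.max(0))/2)
  m=(P[...,2]>.104)&(P[...,2]<.118)&(abs(P[...,0]-.608)<.06)&(abs(P[...,1])<.06);q=P[m];print(cv2.minEnclosingCircle(q[:,:2].astype(np.float32)),np.median(q[:,2]))
a=cv2.imread('pics/top9.png')[135:295,180:390];b=cv2.imread('pics/side9.png')[150:310,190:400]
cv2.imwrite('pics/c9.png',np.hstack([cv2.resize(i,None,fx=1.9,fy=1.9,interpolation=2) for i in(a,b)]))
"
```

```text
top9 776
[ 0.46102979 -0.09333491  0.07331502] [ 0.5300271  -0.02401465  0.09104382] [0.0787065  0.08656743 0.08805407] [ 0.49552844 -0.05867478  0.08217942]
((0.6081586480140686, -0.005195751786231995), 0.0241036806255579) 0.10986131933842747
side9 0
((0.6100755333900452, -0.005296575836837292), 0.024979550391435623) 0.11046722799343356
```

View pics/c9.png

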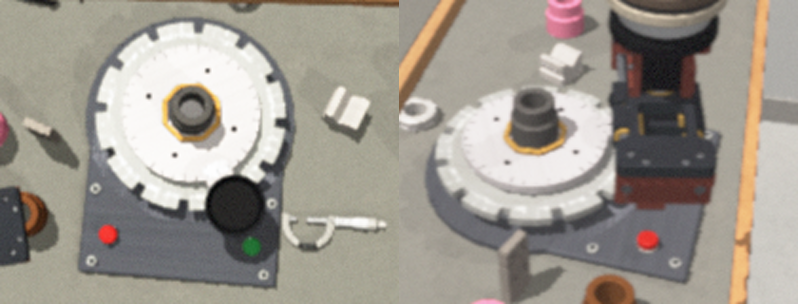

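The dish is at (0.4955, −0.0587) against a predicted (0.4957, −0.060). That is about 29.8° round, with the floor at 78.7 mm, so the plunger is fully up. In the images the master is seated and the bystanders have not moved.

```bash
python3 -c "
from h import *
print(arm.state()['ft_force'],arm.close_job())"
```

```text
the job is handed in; nothing more can be done
[ 0.5602066  -1.49946277  0.11141309] None
```

I pressed the plunger about 12 mm at the start notch and pushed it towards the green marker (the −y side). Near the notch I eased it up, and the rim push clicked it home. I then lifted the hand clear and handed the job in at about 9.5 s.

**Last checks (top camera, after lifting clear):**
- **Table angle:** the dish was about 29.8° from the start notch, against a target of 30°.
- **Plunger:** the dish floor was 79 mm above the bench, so it is fully up.
- **Setting master:** it was seated, on the axis to about 1 mm, with its top at 110 mm.
- **Bystanders:** they looked unmoved by eye. I did not measure their positions.

**Gaps and disagreements:**
- **Side view:** the gripper hid the dish from the side camera at the end, so the final plunger check rests on the top camera alone.
- **Finger offset:** the table lagged the fingertips by more than I expected in the last part. Friction had carried it until I eased the plunger up, so I needed one extra push.
- **Hand clear:** the force reading at hand-in was small but not zero (up to 1.5 N sideways). The hand was at 0.21 m and looked clear of everything, so I took it as noise.

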